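# Latch a food box into the fridge rack

### The arm

A 7-joint arm with a two-finger parallel gripper is mounted at the origin on the work surface. World frame = base frame: x ahead of the robot, y to its left, z up, the work surface at z = 0. Lengths are in m, angles in rad, forces in N, time in s.
With the tool pointing down it reaches from about 0.4 to 0.85 m from the base axis. Payload 4.5 kg.
Tool frame: the origin (TCP) lies at the very end of the fingers, on their centre line; the grasp point (between the pads) lies 19 mm behind it; z points along the fingers, y is the line along which they close (so a half turn about z gives the same grasp; the last joint's range is limited). The gripper opens to 88 mm and grips with 3 to 60 N. Pads are 18 mm wide; open, the fingers measure 123 mm over their backs; the gripper's body (75 mm by 187 mm) begins 45 mm behind the grasp point.
Start: joints at [-1.264, 0.689, -0.195, 1.565, 0.157, 0.902, -0.215], TCP at [0.168, 0.602, 0.239] pointing down, gripper open.
Joint ranges: [-3.01, 3.01], [-0.46, 2.08], [-1.47, 1.51], [0.13, 2.56], [-1, 4.14], [0.04, 2.09], [-2.66, 2.66]. Speed limits (rad/s): [2.57, 2.57, 3.14, 3.14, 3.14, 3.14, 3.14].

### API

Orientations are given as a unit quaternion [x, y, z, w].
In Python, from plant import r gives the robot as it stands. The module is installed in compiled form; this text tells all that it offers.
- The arm moves only by the tool step_arm, never from a script. Its argument "increments" is a list of rows, each a list of 2 entries, a list of its own where there are three numbers: the shift along the world's x, y, z in cm, then the turn, a rotation vector about the world's x, y, z in degrees. A call has exactly 10 rows; each row shifts and turns the commanded pose from where the row before left it; what a row does not reach is not made up. A row lasts 1/10 s, in which the tool goes at most 50 mm and 8.59 degrees, less where a joint would pass 70% of its speed; a pose out of reach is approached as far as the arm can. A call is refused whole if a number of a shift passes 5 or a number of a turn 8.59, either way. A call with a gripper value outside its range is refused whole. "fingers" is the opening, from 0 (shut) to 1 (fully open), set as the call begins (left out, the last holds). The fingers move at their own pace and stop on an object; "grip_force" is the grip in N (left out, the last holds). Time passes only in rows, so rows that do not move let the fingers close, or fill a call up. It gives the time, the measured TCP pose, the force, the opening and the grip force at its end, in the units of the state.
- r.get_state(): the state, without advancing time (a new reading comes with each control period).
- r.snapshot(name): name is "scene" or "top"; returns (picture, depth): 384x512x3 uint8, red, green, blue; 384x512 float32, m along the optical axis (not along the pixel's ray), 0 where there is no reading.
- r.calibration(name): a dict with "fov_y" (degrees; the focal length in pixels is half the picture's height over the tangent of half this angle, whatever the lens; pixels are square), "cx", "cy" (the principal point, pixels), "k1" (the pictures are not rectified: a ray, as slopes to the right and down, at radius r is drawn at 1 + k1 r^2 times it, then the intrinsics apply), "R" (3x3) and "t" (3): a world point X has camera coordinates R X + t. Camera axes: x right, y down, z forward; pixel columns grow to the right and rows downward; lengths in m; the calibration is good to about 2 mm. A picture is of the moment at which its call begins. calibration takes no time and is no camera call.
- r.finish_job(): hands the job in; it is judged then, once.
The state is a dict: "clock": time; "q": joint angles; "qd": joint speeds; "joint_torque": joint torques, N m; "tool_pos": TCP position; "eef_rot": TCP orientation; "contact_force": force on the tool from outside, world axes, zero at the start; "moment": the same for the moment, N m; "opening": opening from 0.0 (shut) to 1.0 (fully open); "finger_force": force on a finger pad.
Only numpy, scipy, OpenCV 4.12 (cv2) and the standard library are available. Lean on these libraries where they do the work, as an engineer would, in place of code of your own. Each camera call takes 0.05 s, during which the arm holds its last target. There are 200 camera calls.

### The job

Take the food box by the rib on its teal lid, set it on the apron of the grey rack and slide it in so that its own edge lifts the orange catch, then on gently against the sprung bumper until the catch drops behind it and keeps it in when you let go. Do not ram the bumper, keep the gripper off the rack and its catch, keep the box upright and leave the other things alone.

Things in the scene. Friction and masses are not known exactly. Their poses are not given: they have to be found in the camera images.
- box: Food box, about 0.4 kg. Origin: centre of its underside; z up, x along its length (symmetric: either end may go first). Foot: white flange plate 120 (x) x 104 (y) x 12 mm thick, wider than the rest. On it a clear body 108x64 mm up to z=50, a teal lid 112x68 mm from z=50 to 58, and the lid's grip rib.
- rib (a point): Middle of the top of the teal grip rib, 90 mm above the box's underside, on its centre. The rib is 60 (x) x 14 (y) mm and stands 32 mm above the lid. Hold the box by it from above, fingers closing along the box's y.
- rack: Light grey slide-in rack fixed to the counter. Origin: under the floor plate, on the channel's centre line at the mouth; x = the way in, y = left looking in. Floor top at z=8 mm from x=-145 (open apron before the mouth) to 240, y -68 to 84. Side walls 24 mm above the floor, inner faces at y=+-54 from x=35 to 210 (2 mm clear each side of the box's foot); flared guides widen to y=+-64 at x=-14.
- seat (a point): Point of the rack at x=130, y=0, z=8 mm: where the latched box has its origin if the blue carriage is centred. The carriage carries catch and bumper and is clamped firmly anywhere within +-12 mm along x (not measured), so the latched box lies up to 12 mm nearer or deeper. Aluminium lips 4 mm above the box's foot cover its sides (from x=40 right, x=95 left): it can only be slid in.
- stop (a point): Point of the rack at x=185, z=22 mm: face of the black sprung, damped bumper at rest, carriage centred (+-12 mm with it). It starts at 2 N, adds 0.45 N per mm, and is solid after 13 mm. Latched, it is pressed in 5 mm (about 4 N, box against the catch); the catch falls with the box 1 to 4 mm deeper than that; solid 8 mm deeper. In the channel box and rack must never press together over 25 N.
- catch (a joint): Orange gravity catch over the channel's left edge (rack y=40 to 53), pivot at rack x=10, z=34 mm, arm sloping down inwards, nose face at x=70 (carriage centred). 0 rad = hanging, nose 2 mm above the floor (also once dropped behind the box); grows as the nose lifts; 0.15 to 0.2 while it rides on the box's foot. The foot's front edge meets the arm's underside and lifts it. 60 g.
- jar: Bystander: small lidded food jar, 58 mm wide, 85 mm tall. Origin at the centre of its underside. Leave it alone.
- can: Bystander: red drinks can, 54 mm wide, 90 mm tall. Origin at the centre of its underside. Leave it alone.
- butter: Bystander: yellow butter tub, 60x110x50 mm. Origin at the centre of its underside. Leave it alone.
- mug: Bystander: blue mug, 80 mm wide, 90 mm tall. Origin at the centre of its underside. Leave it alone.
- sauce: Bystander: red sauce bottle, 60 mm wide, 160 mm tall. Origin at the centre of its underside. Leave it alone.
- carton: Bystander: orange juice carton, 70x70x150 mm. Origin at the centre of its underside. Leave it alone.
There are look-alikes about, which are no part of the job. Leave any purple or yellow look-alike of the box alone.

How it is judged:
By the outcome, as a careful person would: the job done as asked, in the order asked, and still so for the second after the job is handed in, with the robot touching nothing.
It also fails if it takes over 72 s, if anything falls off the work surface, if the arm or the gripper's body presses on something with over 40 N, if the wrist force passes 120 N, or if a joint passes its speed limit or range.

## Working session

There is one attempt and no reset: what is moved stays moved. The work goes in short steps, Python scripts to look and compute and a tool call to move; the robot and the scene stay as the last step left them, time stands still between calls to the robot, and variables do not carry over. Pictures are saved under pics/ and viewed, at most 10 in all, crops included, and the job is handed in when it is done.

Besides the shell and the picture viewer there is one more tool, called as name([rows], argument=value, ...), one row to a line, values as JSON. step_arm: Moves the arm, as the interface text tells. Its arguments: {"type":"object","properties":{"increments":{"type":"array","items":{"type":"array"}},"fingers":{"type":"number"},"grip_force":{"type":"number"}},"required":["increments"]}

```bash
mkdir -p pics
cat > h.py <<'E'
import numpy as np,cv2
from plant import r
def snap(n):
    p,d=r.snapshot(n); np.savez(f'{n}.npz',p=p,d=d); return p,d
def cloud(n,d):
    c=r.calibration(n);f=d.shape[0]/2/np.tan(np.radians(c['fov_y'])/2)
    v,u=np.mgrid[:d.shape[0],:d.shape[1]]
    K=np.array([[f,0,c['cx']],[0,f,c['cy']],[0,0,1]])
    s=cv2.undistortPoints(np.stack([u.ravel(),v.ravel()],1).astype(np.float64)[:,None],K,np.array([c['k1'],0,0,0.]))[:,0]
    z=d.ravel();X=np.c_[s*z[:,None],z]
    return ((X-np.array(c['t']))@np.array(c['R'])).reshape(*d.shape,3)
E
python3 - <<'E'
from h import *
for n in('scene','top'):
    p,d=snap(n); cv2.imwrite(f'pics/{n}0.png',cv2.resize(p[...,::-1],(800,600)))
print(r.get_state())
E
```

```text
{'clock': 0.1, 'q': array([-1.2642029 ,  0.68990001, -0.19451067,  1.56620865,  0.15730627,
        0.90246078, -0.21510231]), 'qd': array([-1.68050295e-04, -2.00144951e-03, -2.73121470e-04, -2.08664514e-03,
        3.62354693e-04, -4.88363385e-05,  5.97707689e-04]), 'joint_torque': array([-2.80347704e-03, -5.28500676e+01, -1.27146866e+00, -1.53836846e+01,
       -5.25988627e-02,  1.97360707e-03,  5.00209035e-05]), 'tool_pos': array([0.1682889 , 0.60135606, 0.2379984 ]), 'eef_rot': array([ 1.35941067e-01,  9.90716608e-01, -7.91825056e-04, -4.81580945e-05]), 'contact_force': array([0.99331679, 0.00524484, 0.10962769]), 'moment': array([ 0.03093671,  0.01173575, -0.00449011]), 'finger_force': 0.0, 'opening': 1.0007757575643463}
```

View pics/scene0.png

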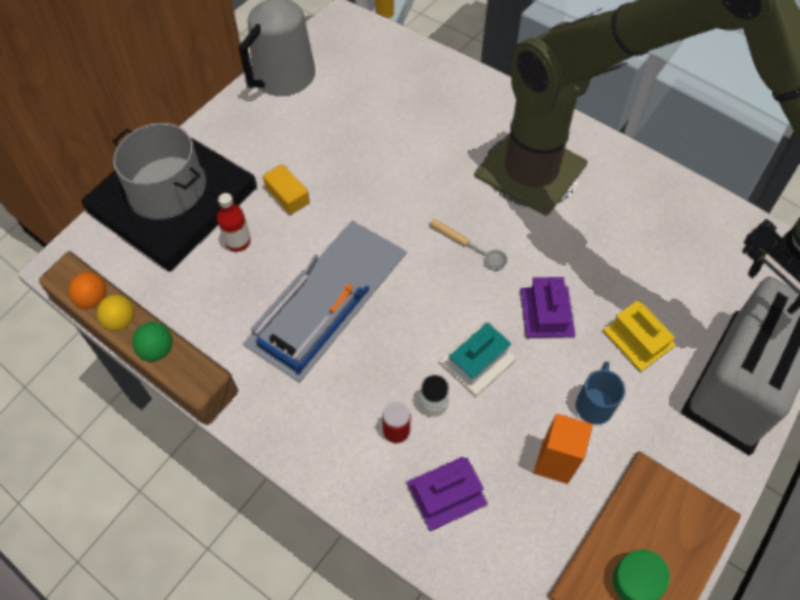

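View pics/top0.png

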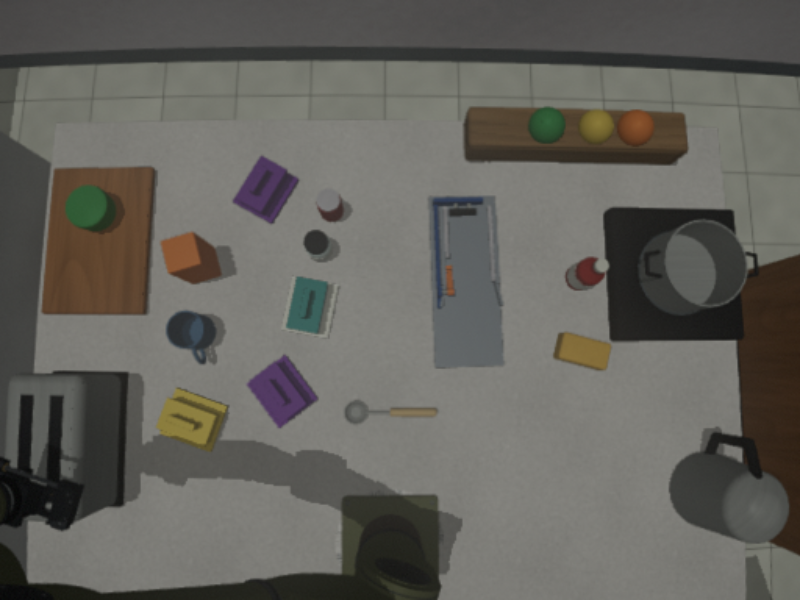

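The scene view shows one teal-lidded box on a white foot at about (480,355); its look-alikes are purple at (548,308) and (448,492), and yellow at (640,335). In the top view the teal box is at (311,306), the purple ones at (282,390) and (266,188), and the yellow one at (193,418). The box I want is the teal one with the white foot. The rack is at (465,280) in the top view, with its mouth facing the robot (way in is up) and the orange catch at (449,280).

Run:
```python
from h import *
z=np.load('top.npz');p,d=z['p'],z['d'];W=cloud('top',d)
c=p[110:240,170:335,::-1];cv2.imwrite('pics/crop.png',cv2.resize(c,None,fx=4.8,fy=4.5,interpolation=cv2.INTER_CUBIC))
hsv=cv2.cvtColor(p,cv2.COLOR_RGB2HSV)
np.set_printoptions(precision=4,suppress=True)
def rect(m,name):
    P=W[m];P=P[np.isfinite(P).all(1)]
    q=(P[:,:2]*1000).astype(np.float32);print(name,m.sum(),cv2.minAreaRect(q),'med',np.median(P,0),'zpct',np.percentile(P[:,2],[2,50,98]))
teal=(hsv[...,0]>80)&(hsv[...,0]<98)&(hsv[...,1]>110)
box=np.zeros_like(teal);box[170:220,175:220]=1
Z=W[...,2]
rect(teal&box,'teal');rect(teal&box&(Z>.045)&(Z<.066),'lid');rect(teal&box&(Z>.08),'rib')
rect(box&(Z>.007)&(Z<.02),'foot')
rk=np.zeros_like(teal);rk[120:240,270:325]=1
print('table z',np.median(Z[230:240,200:260]))
rect(rk&(Z>.004)&(Z<.06),'rackall');rect(rk&(Z>.004)&(Z<.013),'floor')
rect(rk&(Z>.022),'high')
blue=(hsv[...,0]>100)&(hsv[...,0]<125)&(hsv[...,1]>120)&rk;rect(blue,'blue')
org=(hsv[...,0]<20)&(hsv[...,1]>120)&rk;rect(org,'orange')
```

```text
teal 1 ((562.1648559570312, 193.4474639892578), (0.0, 0.0), 0.0) med [0.5622 0.1934 0.0573] zpct [0.0573 0.0573 0.0573]
lid 1 ((562.1648559570312, 193.4474639892578), (0.0, 0.0), 0.0) med [0.5622 0.1934 0.0573] zpct [0.0573 0.0573 0.0573]
  return _methods._mean(a, axis=axis, dtype=dtype,
  ret = um.true_divide(
Traceback (most recent call last):
IndexError: index -1 is out of bounds for axis 0 with size 0
```

View pics/crop.png

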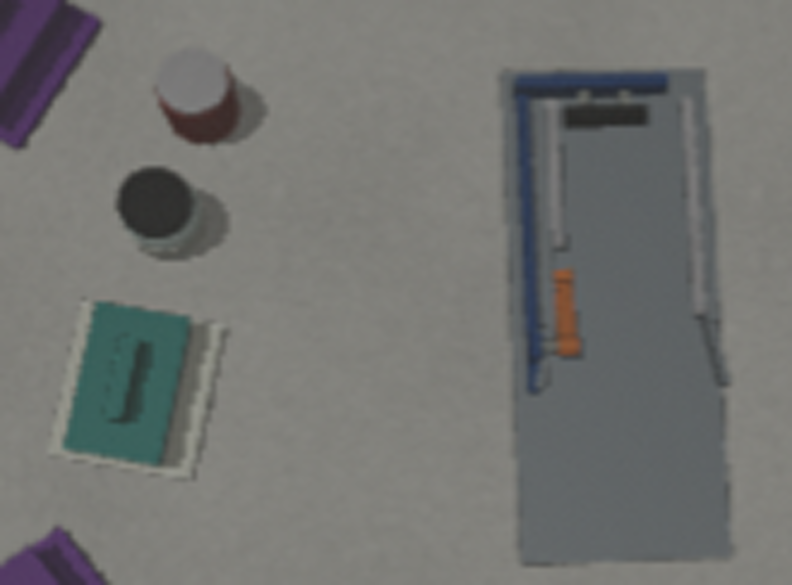

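The crop confirms it: the teal-lidded box on a white foot is at crop (137,390), its rib at (130,380). The rack has the orange catch at (567,310), the black bumper at (606,116), and the apron at the bottom. I'll widen the hue range for the teal mask.

Run:
```python
from h import *
z=np.load('top.npz');p,d=z['p'],z['d'];W=cloud('top',d)
hsv=cv2.cvtColor(p,cv2.COLOR_RGB2HSV);print(hsv[200,192],d[200,192])
np.set_printoptions(precision=4,suppress=True)
def rect(m,name):
    if not m.any(): print(name,0);return
    P=W[m]
    q=(P[:,:2]*1000).astype(np.float32);print(name,m.sum(),cv2.minAreaRect(q),'mean',P.mean(0),'zpct',np.percentile(P[:,2],[2,50,98]))
h,s=hsv[...,0],hsv[...,1]
box=np.zeros(d.shape,bool);box[172:218,178:220]=1
teal=(h>75)&(h<100)&(s>80)&box
Z=W[...,2]
rect(teal,'teal');rect(box&(Z>.045)&(Z<.066),'lid');rect(box&(Z>.075),'rib')
rect(box&(Z>.007)&(Z<.02),'foot');rect(box&(Z>.006),'all')
rk=np.zeros(d.shape,bool);rk[120:240,270:325]=1
print('table z',np.median(Z[220:240,225:260]),Z[220:240,225:260].std())
rect(rk&(Z>.004)&(Z<.06),'rackall');rect(rk&(Z>.004)&(Z<.013),'floor');rect(rk&(Z>.022)&(Z<.06),'high')
rect((h>100)&(h<125)&(s>120)&rk,'blue');rect((h<20)&(s>120)&rk,'orange')
v=hsv[...,2]; rect((v<60)&rk,'dark')
# row-wise edges of rack
for y in range(130,238,9):
    m=np.where((Z[y]>.004)&rk[y])[0]; print(y,m[[0,-1]],W[y,m[0]],W[y,m[-1]])
```

```text
[ 86 100  99] 1.1890129
teal 582 ((506.7254638671875, 175.12046813964844), (65.41353607177734, 107.74247741699219), 80.42333984375) mean [0.5062 0.1753 0.0612] zpct [0.053  0.0576 0.091 ]
lid 606 ((506.6435852050781, 175.74618530273438), (69.28408813476562, 112.53009796142578), 79.31912231445312) mean [0.5057 0.1746 0.057 ] zpct [0.0524 0.057  0.0621]
rib 96 ((435.82232666015625, 106.15412902832031), (236.9412078857422, 53.8678092956543), 44.556480407714844) mean [0.5004 0.1675 0.1375] zpct [0.0788 0.0886 1.2761]
foot 344 ((506.99560546875, 179.87168884277344), (114.26530456542969, 119.64097595214844), 79.4379653930664) mean [0.4984 0.1634 0.0115] zpct [0.0074 0.0113 0.0167]
all 1086 ((482.6811828613281, 111.19757080078125), (280.4712829589844, 133.9892578125), 69.2256088256836) mean [0.5027 0.1699 0.0488] zpct [0.0074 0.0556 0.0906]
table z -0.0008304553435978401 0.08345400857067524
rackall 4219 ((568.6494140625, -166.4876708984375), (189.19720458984375, 420.07421875), 88.31948852539062) mean [ 0.5657 -0.1672  0.0128] zpct [0.0042 0.0084 0.0368]
floor 3108 ((568.6494140625, -166.487
[... 731 characters left out ...]
.0943  0.0047] [ 0.7052 -0.2326  0.0254]
148 [276 317] [ 0.6769 -0.0938  0.0063] [ 0.6729 -0.2351  0.026 ]
157 [276 317] [ 0.645  -0.0936  0.005 ] [ 0.6398 -0.2332  0.0312]
166 [276 324] [ 0.6123 -0.093   0.0083] [ 0.6136 -0.2623  0.0042]
175 [276 318] [ 0.581  -0.0929  0.0054] [ 0.5773 -0.2353  0.0295]
184 [277 319] [ 0.5497 -0.0961  0.0041] [ 0.5494 -0.2425  0.0062]
193 [277 321] [ 0.5182 -0.0958  0.0047] [ 0.5155 -0.2445  0.0273]
202 [278 320] [ 0.487  -0.0989  0.0045] [ 0.4864 -0.244   0.0084]
211 [278 320] [ 0.4559 -0.0986  0.0052] [ 0.4552 -0.2431  0.0095]
220 [278 321] [ 0.4251 -0.0982  0.0065] [ 0.4244 -0.2461  0.0081]
229 [274 321] [ 0.3945 -0.0843  0.0056] [ 0.3936 -0.2451  0.0096]
```

```bash
cat >> h.py <<'E'
from scipy.optimize import minimize
def proj(n,X):
    c=r.calibration(n);f=192/np.tan(np.radians(c['fov_y'])/2)
    K=np.array([[f,0,c['cx']],[0,f,c['cy']],[0,0,1]])
    return cv2.projectPoints(np.asarray(X,float).reshape(-1,1,3),cv2.Rodrigues(np.array(c['R']))[0],np.array(c['t'],float),K,np.array([c['k1'],0,0,0.]))[0][:,0]
def sample(n,img,X):
    q=proj(n,X).astype(np.float32)
    return cv2.remap(img,q[:,0].copy()[None],q[:,1].copy()[None],cv2.INTER_LINEAR)[0]
def fitrect(n,img,x0,xr,yr,z,edges=(1,1,1,1),g=.003,rng=(.012,.012,.06)):
    """pose x,y,yaw of frame with rectangle xr,yr at height z. edges: x-,x+,y-,y+"""
    def pts(p,o):
        t=np.linspace(.04,.96,150);x=xr[0]+t*(xr[1]-xr[0]);y=yr[0]+t*(yr[1]-yr[0]);L=[]
        if edges[0]:L.append(np.c_[0*y+xr[0]-o,y])
        if edges[1]:L.append(np.c_[0*y+xr[1]+o,y])
        if edges[2]:L.append(np.c_[x,0*x+yr[0]-o])
        if edges[3]:L.append(np.c_[x,0*x+yr[1]+o])
        l=np.vstack(L);c,s=np.cos(p[2]),np.sin(p[2])
        return np.c_[p[0]+c*l[:,0]-s*l[:,1],p[1]+s*l[:,0]+c*l[:,1],np.full(len(l),z)]
    I=cv2.GaussianBlur(img.astype(np.float32),(0,0),.5)
    def cost(u):
        p=np.array(x0)+u*np.array(rng)
        return -abs(np.clip(sample(n,I,pts(p,-g))-sample(n,I,pts(p,g)),-60,60).mean())
    from scipy.optimize import differential_evolution as DE
    s=DE(cost,[(-1,1)]*3,seed=1,tol=1e-5,popsize=20)
    p=np.array(x0)+s.x*np.array(rng);return np.r_[p[:2]*1000,np.degrees(p[2]),s.fun]
E
python3 - <<'E'
from h import *
np.set_printoptions(precision=2,suppress=True)
for n in('top','scene'):
    p=np.load(n+'.npz')['p'];hsv=cv2.cvtColor(p,cv2.COLOR_RGB2HSV);g=hsv[...,2].astype(np.float32)
    wr=p.min(2)
    print(n,'rack',fitrect(n,p[...,0],(.525,-.178,.03),(-.145,.24),(-.068,.084),.008))
    for k,e in dict(a=(1,0,1,1),b=(1,1,0,1),c=(1,0,0,1)).items(): print('  rack',k,fitrect(n,p[...,0],(.525,-.178,.03),(-.145,.24),(-.068,.084),.008,e))
    print(n,'lid',fitrect(n,hsv[...,1],(.507,.175,-.18),(-.056,.056),(-.034,.034),.058,rng=(.012,.012,.2)))
    print(n,'foot',fitrect(n,wr,(.507,.175,-.18),(-.06,.06),(-.052,.052),.012,rng=(.012,.012,.2)))
E
```

```text
Traceback (most recent call last):
  File "h.py", line 35, in fitrect
    s=DE(cost,[(-1,1)]*3,seed=1,tol=1e-5,popsize=20)
  File "h.py", line 33, in cost
    return -abs(np.clip(sample(n,I,pts(p,-g))-sample(n,I,pts(p,g)),-60,60).mean())
                        ~~~~~~^^^^^^^^^^^^^^^
  File "h.py", line 18, in sample
    q=proj(n,X).astype(np.float32)
      ~~~~^^^^^
  File "h.py", line 14, in proj
    c=r.calibration(n);f=192/np.tan(np.radians(c['fov_y'])/2)
ValueError: time passes only in moves, steps and waits
```

```bash
python3 - <<'E'
s=open('h.py').read().replace("r.calibration(n)","cal(n)")
s=s.replace("def snap","import functools\n@functools.cache\ndef cal(n): return r.calibration(n)\ndef snap",1)
open('h.py','w').write(s)
E
cat > m.py <<'E'
from h import *
np.set_printoptions(precision=2,suppress=True)
for n in('top','scene'):
    p=np.load(n+'.npz')['p'];hsv=cv2.cvtColor(p,cv2.COLOR_RGB2HSV)
    wr=p.min(2)
    for k,e in dict(all=(1,1,1,1),a=(1,0,1,1),b=(1,1,0,1),c=(1,0,0,1)).items(): print(n,'rack',k,fitrect(n,p[...,0],(.525,-.178,.03),(-.145,.24),(-.068,.084),.008,e))
    print(n,'lid',fitrect(n,hsv[...,1],(.507,.175,-.18),(-.056,.056),(-.034,.034),.058,rng=(.012,.012,.2)))
    print(n,'foot',fitrect(n,wr,(.507,.175,-.18),(-.06,.06),(-.052,.052),.012,rng=(.012,.012,.2)))
E
python3 m.py
```

```text
top rack all [ 519.64 -177.2     1.56  -28.34]
top rack a [ 520.13 -177.16    1.54  -23.82]
top rack b [ 519.59 -176.18    1.53  -29.81]
top rack c [ 520.06 -176.15    1.55  -23.79]
top lid [506.84 175.66 -10.54 -59.88]
top foot [509.65 165.74 -10.25 -30.08]
scene rack all [ 524.09 -180.66   -0.46  -40.09]
scene rack a [ 522.83 -180.31   -0.81  -38.89]
scene rack b [ 524.39 -174.38    1.65  -48.94]
scene rack c [ 523.31 -174.3     1.63  -47.6 ]
scene lid [508.68 177.06  -9.56 -60.  ]
scene foot [495.   184.63 -12.76 -32.16]
```

step_arm([
  [[1.5,-2,0],[0,0,0.6]],
  [[3,-3.7,0],[0,0,0.6]],
  [[3,-3.7,0],[0,0,0.6]],
  [[3,-3.7,0],[0,0,0.6]],
  [[3,-3.7,0],[0,0,0.6]],
  [[3,-3.7,0],[0,0,0.6]],
  [[3,-3.7,0],[0,0,0.6]],
  [[3,-3.7,0],[0,0,0.6]],
  [[3,-3.7,0],[0,0,0.6]],
  [[3,-3.7,0],[0,0,0.2]],
], fingers=1)

```text
clock: 1.1
tool_pos: [0.4542, 0.2471, 0.2386]
eef_rot: [0.087, 0.996, -0.0, -0.0]
contact_force: [0.3, 0.3, 0.2]
opening: 1.002
finger_force: 0.0
```

step_arm([
  [[1.4,-1.8,0],[0,0,0]],
  [[2,-2.7,0],[0,0,0]],
  [[2,-2.6,-1],[0,0,0]],
  [[0,0,-2.5],[0,0,0]],
  [[0,0,-3],[0,0,0]],
  [[0,0,-3],[0,0,0]],
  [[0,0,-2.5],[0,0,0]],
  [[0,0,-2.5],[0,0,0]],
  [[0,0,-2],[0,0,0]],
  [[0,0,-0.8],[0,0,0]],
])

```text
clock: 2.1
tool_pos: [0.5062, 0.1775, 0.0638]
eef_rot: [0.087, 0.996, -0.001, -0.002]
contact_force: [-0.2, 1.1, 0.3]
opening: 1.005
finger_force: 0.0
```

step_arm([
  [[0,0,0],[0,0,0]],
  [[0,0,0],[0,0,0]],
  [[0,0,0],[0,0,0]],
  [[0,0,0],[0,0,0]],
  [[0,0,0],[0,0,0]],
  [[0,0,0],[0,0,0]],
  [[0,0,0],[0,0,0]],
  [[0,0,0],[0,0,0]],
  [[0,0,0],[0,0,0]],
  [[0,0,0],[0,0,0]],
], fingers=0, grip_force=30)

```text
clock: 3.1
tool_pos: [0.5072, 0.1773, 0.0657]
eef_rot: [0.088, 0.996, -0.0, -0.0]
contact_force: [-0.3, -0.2, 1.3]
opening: 0.157
finger_force: 30.0
```

step_arm([
  [[0,0,1],[0,0,0]],
  [[0,0,2],[0,0,0]],
  [[0,0,2.5],[0,0,0]],
  [[0,0,2],[0,0,0]],
  [[-1,-1.5,0.5],[0,0,1]],
  [[-1,-3,0],[0,0,1.5]],
  [[-1,-4,0],[0,0,1.5]],
  [[-1,-4,0],[0,0,1.5]],
  [[-1,-4,0],[0,0,1.5]],
  [[-0.7,-4,0],[0,0,1.5]],
])

```text
clock: 4.1
tool_pos: [0.4493, -0.0285, 0.1461]
eef_rot: [0.012, 1.0, -0.0, -0.0]
contact_force: [0.5, -1.1, -3.7]
opening: 0.153
finger_force: 30.0
```

step_arm([
  [[-0.8,-4,0],[0,0,1.5]],
  [[0,-4,0],[0,0,1.6]],
  [[0,-3,0],[0,0,0]],
  [[0,-2.5,0],[0,0,0]],
  [[0,-1.5,0],[0,0,0]],
  [[0,0,-1],[0,0,0]],
  [[0,0,-2],[0,0,0]],
  [[0,0,-1],[0,0,0]],
  [[0,0,0],[0,0,0]],
  [[0,0,0],[0,0,0]],
])

```text
clock: 5.1
tool_pos: [0.4424, -0.1761, 0.1057]
eef_rot: [-0.015, 1.0, 0.0, -0.0]
contact_force: [0.2, 0.0, -4.0]
opening: 0.155
finger_force: 30.0
```

Run:
```python
from h import *
np.set_printoptions(precision=3,suppress=True)
s=r.get_state();print(s['tool_pos'],s['eef_rot'],s['contact_force'],s['moment'])
tz=s['tool_pos'][2]
for n in('top','scene'):
    p,d=snap(n);hsv=cv2.cvtColor(p,cv2.COLOR_RGB2HSV)
    cv2.imwrite(f'pics/{n}1.png',cv2.resize(p[100:260,230:360,::-1] if n=='top' else p[110:260,130:300,::-1],None,fx=3.5,fy=3.5,interpolation=cv2.INTER_CUBIC))
    print(n,'foot',fitrect(n,p.min(2),(.442,-.178,.03),(-.06,.06),(-.052,.052),tz-.0657+.012,rng=(.012,.012,.1)))
    print(n,'lid',fitrect(n,hsv[...,1],(.442,-.178,.03),(-.056,.056),(-.034,.034),tz-.0657+.058,rng=(.012,.012,.1)))
a=cv2.imread('pics/top1.png');b=cv2.imread('pics/scene1.png')
h=min(len(a),len(b));o=np.hstack([cv2.resize(i,(int(i.shape[1]*520/len(i)),520)) for i in(a,b)]);o=cv2.resize(o,(800,int(520*800/o.shape[1])));cv2.imwrite('pics/both1.png',o)
```

```text
[ 0.442 -0.176  0.106] [-0.015  1.     0.    -0.   ] [ 0.227  0.011 -3.954] [ 0.016 -0.012  0.016]
top foot [ 447.9   -189.999    2.407  -13.967]
top lid [ 441.803 -174.423    1.405  -35.345]
scene foot [ 445.284 -173.052    1.179  -18.15 ]
scene lid [ 447.355 -170.98    -0.216  -38.299]
```

View pics/both1.png

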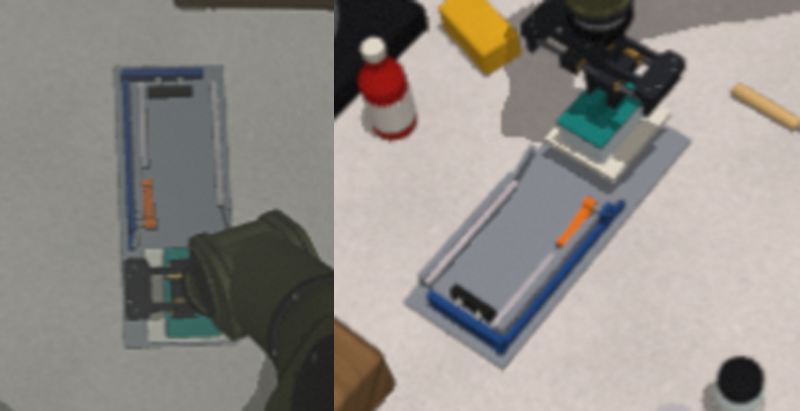

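Left half (top view): the box hangs over the apron with foot corner at (147,248), and the arm hides its right part. Right half (scene view): the box is held level before the mouth with its foot front edge from (550,140) to (610,180), and the channel lies ahead with the catch at (575,220). I'll re-fit using only the visible edges.

Run:
```python
from h import *
np.set_printoptions(precision=2,suppress=True)
tz=.1057
for n in('top','scene'):
    p=np.load(n+'.npz')['p'];hsv=cv2.cvtColor(p,cv2.COLOR_RGB2HSV)
    fe={'top':[(0,0,0,1)],'scene':[(0,1,0,1),(0,1,0,0),(0,1,1,1)]}[n]
    for e in fe:
        print(n,e,'foot',fitrect(n,p.min(2),(.442,-.176,.0295),(-.06,.06),(-.052,.052),tz-.0657+.012,e,rng=(.01,.01,.004)),'lid',fitrect(n,hsv[...,1],(.442,-.176,.0295),(-.056,.056),(-.034,.034),tz-.0657+.058,e,rng=(.01,.01,.004)))
    print(n,'rack',*[fitrect(n,p[...,0],(.522,-.176,.028),(-.145,.24),(-.068,.084),.008,e,rng=(.01,.01,.02)) for e in [(0,1,0,1),(0,1,1,1),(0,0,0,1)]])
```

```text
top (0, 0, 0, 1) foot [ 445.18 -178.81    1.47  -18.92] lid [ 442.14 -175.1     1.89  -48.73]
top rack [ 519.1  -177.43    2.02  -38.01] [ 519.07 -177.69    1.76  -30.28] [ 531.93 -177.03    2.04  -30.13]
scene (0, 1, 0, 1) foot [ 445.4  -175.08    1.88  -39.67] lid [ 448.02 -171.14    1.46  -53.79]
scene (0, 1, 0, 0) foot [ 445.29 -171.92    1.92  -50.1 ] lid [ 446.05 -172.61    1.63  -60.  ]
scene (0, 1, 1, 1) foot [ 445.44 -173.1     1.47  -22.21] lid [ 448.29 -170.95    1.46  -49.17]
scene rack [ 524.91 -174.28    1.62  -54.91] [ 525.17 -185.73    1.46  -43.59] [ 531.57 -174.08    1.62  -54.24]
```

step_arm([
  [[0,-0.2,0],[0,0,0]],
  [[0,-0.2,0],[0,0,0]],
  [[0,0,-0.8],[0,0,0]],
  [[0,0,-1],[0,0,0]],
  [[0,0,-0.8],[0,0,0]],
  [[0,0,-0.3],[0,0,0]],
  [[0,0,-0.1],[0,0,0]],
  [[0,0,-0.1],[0,0,0]],
  [[0,0,0],[0,0,0]],
  [[0,0,0],[0,0,0]],
])

```text
clock: 6.2
tool_pos: [0.4425, -0.1811, 0.0749]
eef_rot: [-0.014, 1.0, -0.0, 0.0]
contact_force: [-0.0, -1.0, -3.9]
opening: 0.154
finger_force: 30.0
```

step_arm([
  [[0,0,-0.05],[0,0,0]],
  [[0,0,-0.05],[0,0,0]],
  [[0,0,0],[0,0,0]],
  [[0,0,0],[0,0,0]],
  [[0,0,0],[0,0,0]],
  [[0,0,0],[0,0,0]],
  [[0,0,0],[0,0,0]],
  [[0,0,0],[0,0,0]],
  [[0,0,0],[0,0,0]],
  [[0,0,0],[0,0,0]],
])

```text
clock: 7.2
tool_pos: [0.4424, -0.1811, 0.0737]
eef_rot: [-0.014, 1.0, 0.0, 0.0]
contact_force: [0.2, -0.3, -3.6]
opening: 0.156
finger_force: 30.0
```

step_arm([
  [[0,0,-0.05],[0,0,0]],
  [[0,0,-0.05],[0,0,0]],
  [[0,0,0],[0,0,0]],
  [[0,0,0],[0,0,0]],
  [[0,0,0],[0,0,0]],
  [[0,0,0],[0,0,0]],
  [[0,0,0],[0,0,0]],
  [[0,0,0],[0,0,0]],
  [[0,0,0],[0,0,0]],
  [[0,0,0],[0,0,0]],
])

```text
clock: 8.2
tool_pos: [0.4424, -0.181, 0.0737]
eef_rot: [-0.014, 1.0, -0.0, 0.0]
contact_force: [-2.1, 0.6, 8.1]
opening: 0.157
finger_force: 30.0
```

step_arm([
  [[0,0,0.06],[0,0,0]],
  [[0.3,0.01,0],[0,0,0]],
  [[0.5,0.014,0],[0,0,0]],
  [[0.5,0.014,0],[0,0,0]],
  [[0.5,0.014,0],[0,0,0]],
  [[0.5,0.014,0],[0,0,0]],
  [[0.5,0.014,0],[0,0,0]],
  [[0.4,0.012,0],[0,0,0]],
  [[0.3,0.01,0],[0,0,0]],
  [[0,0,0],[0,0,0]],
])

```text
clock: 9.2
tool_pos: [0.4751, -0.1808, 0.0737]
eef_rot: [-0.013, 1.0, -0.001, -0.002]
contact_force: [-5.4, 0.3, 7.9]
opening: 0.153
finger_force: 30.0
```

step_arm([
  [[0,0,0.04],[0,0,0]],
  [[0,0,0.02],[0,0,0]],
  [[0.2,0.006,0],[0,0,0]],
  [[0.3,0.01,0],[0,0,0]],
  [[0.3,0.01,0],[0,0,0]],
  [[0.3,0.01,0],[0,0,0]],
  [[0.3,0.01,0],[0,0,0]],
  [[0.2,0.006,0],[0,0,0]],
  [[0,0,0],[0,0,0]],
  [[0,0,0],[0,0,0]],
])

```text
clock: 10.2
tool_pos: [0.4933, -0.1795, 0.0739]
eef_rot: [-0.014, 1.0, 0.0, -0.0]
contact_force: [1.0, 0.3, -3.7]
opening: 0.156
finger_force: 30.0
```

step_arm([
  [[0.1,0.03,-0.02],[0,0,0]],
  [[0.2,0.03,0],[0,0,0]],
  [[0.2,0.03,0],[0,0,0]],
  [[0.2,0.006,0],[0,0,0]],
  [[0.2,0.006,0],[0,0,0]],
  [[0.2,0.006,0],[0,0,0]],
  [[0.2,0.006,0],[0,0,0]],
  [[0.2,0.006,0],[0,0,0]],
  [[0,0,0],[0,0,0]],
  [[0,0,0],[0,0,0]],
])

```text
clock: 11.2
tool_pos: [0.5083, -0.1784, 0.0737]
eef_rot: [-0.014, 1.0, 0.0, -0.0]
contact_force: [-1.7, 0.1, -2.3]
opening: 0.158
finger_force: 30.0
```

step_arm([
  [[0.2,0.006,0],[0,0,0]],
  [[0.2,0.006,0],[0,0,0]],
  [[0.2,0.006,0],[0,0,0]],
  [[0.2,0.006,0],[0,0,0]],
  [[0.2,0.006,0],[0,0,0]],
  [[0.2,0.006,0],[0,0,0]],
  [[0.2,0.006,0],[0,0,0]],
  [[0.2,0.006,0],[0,0,0]],
  [[0.2,0.006,0],[0,0,0]],
  [[0,0,0],[0,0,0]],
])

```text
clock: 12.2
tool_pos: [0.5272, -0.1777, 0.0737]
eef_rot: [-0.014, 1.0, 0.0, 0.001]
contact_force: [0.9, -0.4, -2.9]
opening: 0.159
finger_force: 30.0
```

step_arm([
  [[0.2,0.006,0],[0,0,0]],
  [[0.2,0.006,0],[0,0,0]],
  [[0.2,0.006,0],[0,0,0]],
  [[0.2,0.006,0],[0,0,0]],
  [[0.2,0.006,0],[0,0,0]],
  [[0.2,0.006,0],[0,0,0]],
  [[0.2,0.006,0],[0,0,0]],
  [[0.2,0.006,0],[0,0,0]],
  [[0,0,0],[0,0,0]],
  [[0,0,0],[0,0,0]],
])

```text
clock: 13.2
tool_pos: [0.543, -0.1772, 0.0738]
eef_rot: [-0.014, 1.0, 0.0, 0.001]
contact_force: [1.4, -0.0, -3.5]
opening: 0.154
finger_force: 30.0
```

Run:
```python
from h import *
p,d=snap('scene')
cv2.imwrite('pics/s2.png',cv2.resize(p[120:250,150:280,::-1],None,fx=4.5,fy=4.5,interpolation=cv2.INTER_CUBIC))
```

```text
(no output)
```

View pics/s2.png

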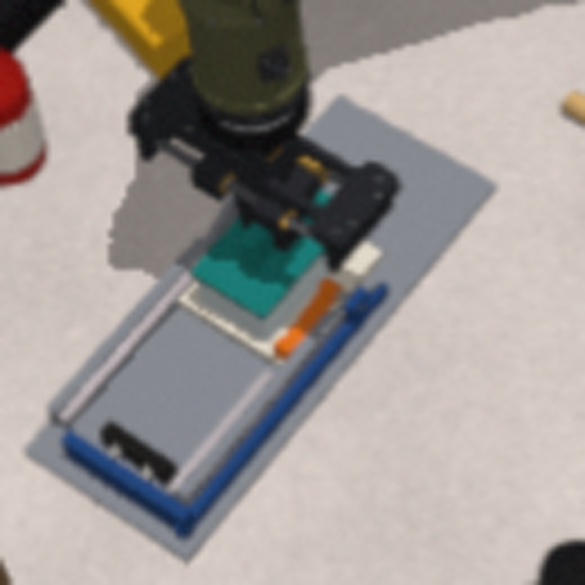

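The picture shows the box in the channel: its foot's front edge runs from (185,290) to (285,355), the orange catch rides lifted on the foot at (310,320), and the bumper is free ahead at (140,455).

step_arm([
  [[0.2,0.006,-0.01],[0,0,0]],
  [[0.3,0.009,0],[0,0,0]],
  [[0.3,0.009,0],[0,0,0]],
  [[0.3,0.009,0],[0,0,0]],
  [[0.3,0.009,0],[0,0,0]],
  [[0.3,0.009,0],[0,0,0]],
  [[0.3,0.009,0],[0,0,0]],
  [[0.3,0.009,0],[0,0,0]],
  [[0.2,0.006,0],[0,0,0]],
  [[0,0,0],[0,0,0]],
])

```text
clock: 14.25
tool_pos: [0.568, -0.1766, 0.0737]
eef_rot: [-0.014, 1.0, 0.0, 0.0]
contact_force: [-2.2, -0.1, 2.0]
opening: 0.157
finger_force: 30.0
```

step_arm([
  [[0.2,0.006,0],[0,0,0]],
  [[0.3,0.009,0],[0,0,0]],
  [[0.3,0.009,0],[0,0,0]],
  [[0.3,0.009,0],[0,0,0]],
  [[0.3,0.009,0],[0,0,0]],
  [[0.3,0.009,0],[0,0,0]],
  [[0.3,0.009,0],[0,0,0]],
  [[0.3,0.009,0],[0,0,0]],
  [[0.2,0.006,0],[0,0,0]],
  [[0,0,0],[0,0,0]],
])

```text
clock: 15.25
tool_pos: [0.593, -0.1758, 0.0737]
eef_rot: [-0.014, 1.0, 0.0, 0.0]
contact_force: [-2.5, -0.8, 4.6]
opening: 0.152
finger_force: 30.0
```

step_arm([
  [[0.2,0.006,0.02],[0,0,0]],
  [[0.3,0.009,0],[0,0,0]],
  [[0.3,0.009,0],[0,0,0]],
  [[0.3,0.009,0],[0,0,0]],
  [[0.3,0.009,0],[0,0,0]],
  [[0.3,0.009,0],[0,0,0]],
  [[0.3,0.009,0],[0,0,0]],
  [[0.2,0.006,0],[0,0,0]],
  [[0.1,0.003,0],[0,0,0]],
  [[0,0,0],[0,0,0]],
])

```text
clock: 16.25
tool_pos: [0.6158, -0.175, 0.0737]
eef_rot: [-0.014, 1.0, 0.0, 0.0]
contact_force: [-1.5, -0.5, 0.7]
opening: 0.155
finger_force: 30.0
```

step_arm([
  [[0.1,0.003,0],[0,0,0]],
  [[0.1,0.003,0],[0,0,0]],
  [[0.1,0.003,0],[0,0,0]],
  [[0.1,0.003,0],[0,0,0]],
  [[0.1,0.003,0],[0,0,0]],
  [[0.1,0.003,0],[0,0,0]],
  [[0.1,0.003,0],[0,0,0]],
  [[0.1,0.003,0],[0,0,0]],
  [[0.1,0.003,0],[0,0,0]],
  [[0.1,0.003,0],[0,0,0]],
])

```text
clock: 17.25
tool_pos: [0.6255, -0.1748, 0.0738]
eef_rot: [-0.014, 1.0, 0.0, 0.0]
contact_force: [-0.8, -0.7, -0.9]
opening: 0.155
finger_force: 30.0
```

step_arm([
  [[0.1,0.003,0],[0,0,0]],
  [[0.1,0.003,0],[0,0,0]],
  [[0.1,0.003,0],[0,0,0]],
  [[0.1,0.003,0],[0,0,0]],
  [[0.1,0.003,0],[0,0,0]],
  [[0.1,0.003,0],[0,0,0]],
  [[0,0,0],[0,0,0]],
  [[0,0,0],[0,0,0]],
  [[0,0,0],[0,0,0]],
  [[0,0,0],[0,0,0]],
])

```text
clock: 18.25
tool_pos: [0.6316, -0.1746, 0.0739]
eef_rot: [-0.014, 1.0, 0.0, 0.0]
contact_force: [0.1, -0.2, -3.8]
opening: 0.156
finger_force: 30.0
```

step_arm([
  [[0.1,0.003,0],[0,0,0]],
  [[0.1,0.003,0],[0,0,0]],
  [[0.1,0.003,0],[0,0,0]],
  [[0.1,0.003,0],[0,0,0]],
  [[0.1,0.003,0],[0,0,0]],
  [[0,0,0],[0,0,0]],
  [[0,0,0],[0,0,0]],
  [[0,0,0],[0,0,0]],
  [[0,0,0],[0,0,0]],
  [[0,0,0],[0,0,0]],
])

```text
clock: 19.25
tool_pos: [0.6365, -0.1745, 0.0739]
eef_rot: [-0.014, 1.0, 0.0, 0.0]
contact_force: [0.3, -0.0, -3.4]
opening: 0.152
finger_force: 30.0
```

step_arm([
  [[0.1,0.003,0],[0,0,0]],
  [[0.1,0.003,0],[0,0,0]],
  [[0.1,0.003,0],[0,0,0]],
  [[0.1,0.003,0],[0,0,0]],
  [[0.1,0.003,0],[0,0,0]],
  [[0,0,0],[0,0,0]],
  [[0,0,0],[0,0,0]],
  [[0,0,0],[0,0,0]],
  [[0,0,0],[0,0,0]],
  [[0,0,0],[0,0,0]],
])

```text
clock: 20.25
tool_pos: [0.6415, -0.1744, 0.0739]
eef_rot: [-0.014, 1.0, 0.0, 0.0]
contact_force: [1.7, -0.3, -3.5]
opening: 0.154
finger_force: 30.0
```

step_arm([
  [[0.1,0.003,0],[0,0,0]],
  [[0.1,0.003,0],[0,0,0]],
  [[0.1,0.003,0],[0,0,0]],
  [[0.1,0.003,0],[0,0,0]],
  [[0,0,0],[0,0,0]],
  [[0,0,0],[0,0,0]],
  [[0,0,0],[0,0,0]],
  [[0,0,0],[0,0,0]],
  [[0,0,0],[0,0,0]],
  [[0,0,0],[0,0,0]],
])

```text
clock: 21.25
tool_pos: [0.6455, -0.1742, 0.0739]
eef_rot: [-0.014, 1.0, 0.0, 0.0]
contact_force: [0.5, 0.7, -3.7]
opening: 0.157
finger_force: 30.0
```

step_arm([
  [[0.1,0.003,0],[0,0,0]],
  [[0.1,0.003,0],[0,0,0]],
  [[0.1,0.003,0],[0,0,0]],
  [[0.1,0.003,0],[0,0,0]],
  [[0,0,0],[0,0,0]],
  [[0,0,0],[0,0,0]],
  [[0,0,0],[0,0,0]],
  [[0,0,0],[0,0,0]],
  [[0,0,0],[0,0,0]],
  [[0,0,0],[0,0,0]],
])

```text
clock: 22.25
tool_pos: [0.6495, -0.1741, 0.0739]
eef_rot: [-0.014, 1.0, 0.0, 0.0]
contact_force: [1.4, -0.6, -3.8]
opening: 0.158
finger_force: 30.0
```

step_arm([
  [[0.1,0.003,0],[0,0,0]],
  [[0.1,0.003,0],[0,0,0]],
  [[0.1,0.003,0],[0,0,0]],
  [[0,0,0],[0,0,0]],
  [[0,0,0],[0,0,0]],
  [[0,0,0],[0,0,0]],
  [[0,0,0],[0,0,0]],
  [[0,0,0],[0,0,0]],
  [[0,0,0],[0,0,0]],
  [[0,0,0],[0,0,0]],
])

```text
clock: 23.25
tool_pos: [0.6525, -0.174, 0.0739]
eef_rot: [-0.014, 1.0, 0.0, 0.0]
contact_force: [-0.4, -0.8, -4.4]
opening: 0.157
finger_force: 30.0
```

step_arm([
  [[0.1,0.003,0],[0,0,0]],
  [[0.1,0.003,0],[0,0,0]],
  [[0.1,0.003,0],[0,0,0]],
  [[0,0,0],[0,0,0]],
  [[0,0,0],[0,0,0]],
  [[0,0,0],[0,0,0]],
  [[0,0,0],[0,0,0]],
  [[0,0,0],[0,0,0]],
  [[0,0,0],[0,0,0]],
  [[0,0,0],[0,0,0]],
])

```text
clock: 24.25
tool_pos: [0.6552, -0.1741, 0.0738]
eef_rot: [-0.014, 1.0, -0.0, -0.0]
contact_force: [-4.4, -0.3, 0.6]
opening: 0.158
finger_force: 30.0
```

step_arm([
  [[0.1,0.003,0],[0,0,0]],
  [[0.1,0.003,0],[0,0,0]],
  [[0,0,0],[0,0,0]],
  [[0,0,0],[0,0,0]],
  [[0,0,0],[0,0,0]],
  [[0,0,0],[0,0,0]],
  [[0,0,0],[0,0,0]],
  [[0,0,0],[0,0,0]],
  [[0,0,0],[0,0,0]],
  [[0,0,0],[0,0,0]],
])

```text
clock: 25.25
tool_pos: [0.6568, -0.1741, 0.0739]
eef_rot: [-0.014, 1.0, -0.0, -0.001]
contact_force: [-5.7, -0.2, 2.0]
opening: 0.154
finger_force: 30.0
```

Run:
```python
from h import *
p,d=snap('scene')
cv2.imwrite('pics/s3.png',cv2.resize(p[150:250,150:260,::-1],None,fx=5.5,fy=5.5,interpolation=cv2.INTER_CUBIC))
```

```text
(no output)
```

View pics/s3.png

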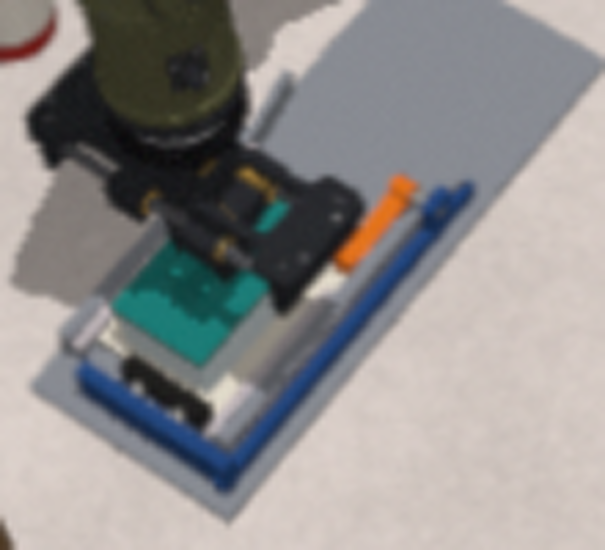

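The box has met the bumper: its front is at (160,390), and the catch at (375,225) still rides lifted on the foot's rear edge. I'll press on gently.

step_arm([
  [[0.05,0.001,0],[0,0,0]],
  [[0.05,0.001,0],[0,0,0]],
  [[0.05,0.001,0],[0,0,0]],
  [[0.05,0.001,0],[0,0,0]],
  [[0.05,0.001,0],[0,0,0]],
  [[0.05,0.001,0],[0,0,0]],
  [[0,0,0],[0,0,0]],
  [[0,0,0],[0,0,0]],
  [[0,0,0],[0,0,0]],
  [[0,0,0],[0,0,0]],
])

```text
clock: 26.3
tool_pos: [0.6591, -0.174, 0.0739]
eef_rot: [-0.014, 1.0, -0.0, -0.001]
contact_force: [-8.3, -0.7, 3.6]
opening: 0.159
finger_force: 30.0
```

step_arm([
  [[0.05,0.001,0],[0,0,0]],
  [[0.05,0.001,0],[0,0,0]],
  [[0.05,0.001,0],[0,0,0]],
  [[0,0,0],[0,0,0]],
  [[0,0,0],[0,0,0]],
  [[0,0,0],[0,0,0]],
  [[0,0,0],[0,0,0]],
  [[0,0,0],[0,0,0]],
  [[0,0,0],[0,0,0]],
  [[0,0,0],[0,0,0]],
])

```text
clock: 27.3
tool_pos: [0.6603, -0.174, 0.074]
eef_rot: [-0.014, 1.0, -0.0, -0.002]
contact_force: [-8.2, -0.8, 5.6]
opening: 0.155
finger_force: 30.0
```

Run:
```python
from h import *
p,d=snap('scene')
cv2.imwrite('pics/s4.png',cv2.resize(p[150:250,150:260,::-1],None,fx=5.5,fy=5.5,interpolation=cv2.INTER_CUBIC))
```

```text
(no output)
```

View pics/s4.png

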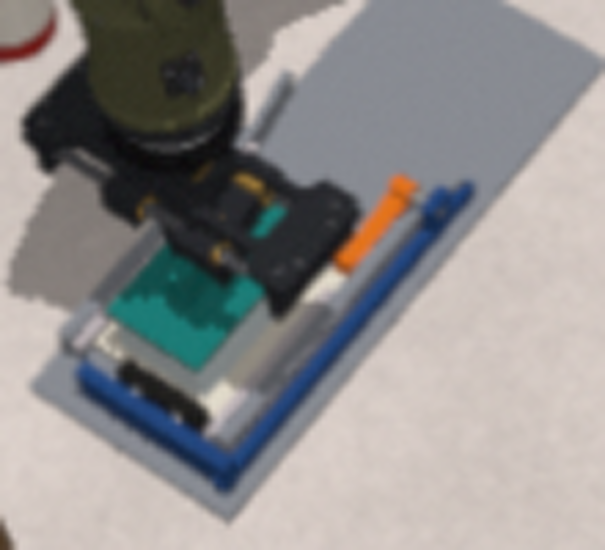

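```bash
cat > o.py <<'E'
from h import *
for n in('scene','scene'):
    p,d=snap('scene');hsv=cv2.cvtColor(p,cv2.COLOR_RGB2HSV)
    m=np.zeros(d.shape,bool);m[175:205,205:232]=1
    m&=(hsv[...,0]<20)&(hsv[...,1]>130);W=cloud('scene',d)[m]
    v,u=np.where(m);print(m.sum(),u.mean(),v.mean(),v.max(),u.min(),W.mean(0),'nose z',np.sort(W[W[:,0]>np.percentile(W[:,0],70),2]).round(3))
E
python3 o.py
```

```text
83 217.710843373494 190.26506024096386 198 210 [ 0.57110792 -0.12572867  0.04239588] nose z [0.025 0.026 0.027 0.027 0.027 0.027 0.027 0.028 0.029 0.031 0.031 0.032
 0.032 0.033 0.033 0.034 0.036 0.142 0.142 0.143 0.143 0.146 0.146 0.148
 0.148]
83 217.710843373494 190.26506024096386 198 210 [ 0.57106181 -0.12577799  0.0422855 ] nose z [0.024 0.024 0.025 0.026 0.027 0.029 0.031 0.031 0.031 0.032 0.033 0.034
 0.035 0.035 0.035 0.036 0.036 0.134 0.139 0.14  0.142 0.143 0.149 0.149
 0.15 ]
```

step_arm([
  [[0.05,0.001,0],[0,0,0]],
  [[0.05,0.001,0],[0,0,0]],
  [[0,0,0.01],[0,0,0]],
  [[0,0,0],[0,0,0]],
  [[0,0,0],[0,0,0]],
  [[0,0,0],[0,0,0]],
  [[0,0,0],[0,0,0]],
  [[0,0,0],[0,0,0]],
  [[0,0,0],[0,0,0]],
  [[0,0,0],[0,0,0]],
])

```text
clock: 28.45
tool_pos: [0.6611, -0.174, 0.074]
eef_rot: [-0.014, 1.0, -0.0, -0.002]
contact_force: [-8.8, -1.1, 5.4]
opening: 0.157
finger_force: 30.0
```

```bash
python3 o.py
```

```text
82 217.6219512195122 190.35365853658536 198 210 [ 0.57156511 -0.12573322  0.04244328] nose z [0.023 0.028 0.028 0.028 0.028 0.029 0.029 0.029 0.029 0.029 0.032 0.032
 0.032 0.034 0.036 0.036 0.036 0.137 0.139 0.14  0.144 0.145 0.147 0.149
 0.15 ]
82 217.6219512195122 190.35365853658536 198 210 [ 0.5715083  -0.12578444  0.04232432] nose z [0.026 0.026 0.026 0.027 0.028 0.028 0.028 0.03  0.031 0.031 0.032 0.032
 0.034 0.034 0.035 0.036 0.037 0.136 0.142 0.142 0.143 0.143 0.144 0.145
 0.149]
```

step_arm([
  [[0.05,0.001,0],[0,0,0]],
  [[0.05,0.001,0],[0,0,0]],
  [[0,0,0.01],[0,0,0]],
  [[0,0,0],[0,0,0]],
  [[0,0,0],[0,0,0]],
  [[0,0,0],[0,0,0]],
  [[0,0,0],[0,0,0]],
  [[0,0,0],[0,0,0]],
  [[0,0,0],[0,0,0]],
  [[0,0,0],[0,0,0]],
])

```text
clock: 29.55
tool_pos: [0.662, -0.1739, 0.0741]
eef_rot: [-0.014, 1.0, -0.0, -0.002]
contact_force: [-8.3, -0.3, 4.9]
opening: 0.155
finger_force: 30.0
```

```bash
python3 o.py
```

```text
70 218.2 190.28571428571428 199 211 [ 0.56423778 -0.13057871  0.02797567] nose z [0.005 0.009 0.011 0.011 0.018 0.02  0.02  0.021 0.021 0.022 0.022 0.023
 0.023 0.023 0.024 0.025 0.026 0.028 0.028 0.03  0.032]
70 218.14285714285714 190.35714285714286 199 211 [ 0.56483059 -0.13029933  0.02858392] nose z [0.007 0.012 0.013 0.015 0.016 0.018 0.018 0.019 0.021 0.021 0.021 0.021
 0.021 0.025 0.026 0.026 0.026 0.028 0.029 0.029 0.032]
```

The catch readings changed: its nose is lower and fewer orange pixels show, so it has dropped. I'll ease back onto it and check.

step_arm([
  [[-0.05,-0.001,0],[0,0,0]],
  [[-0.05,-0.001,0],[0,0,0]],
  [[-0.05,-0.001,0],[0,0,0]],
  [[-0.05,-0.001,0],[0,0,0]],
  [[-0.05,-0.001,0],[0,0,0]],
  [[0,0,0],[0,0,0]],
  [[0,0,0],[0,0,0]],
  [[0,0,0],[0,0,0]],
  [[0,0,0],[0,0,0]],
  [[0,0,0],[0,0,0]],
])

```text
clock: 30.65
tool_pos: [0.6613, -0.1739, 0.074]
eef_rot: [-0.014, 1.0, -0.0, -0.0]
contact_force: [-3.2, -1.3, -1.9]
opening: 0.153
finger_force: 30.0
```

```bash
python3 o.py;  python3 - <<'E'
from h import *
p=np.load('scene.npz')['p']
cv2.imwrite('pics/s5.png',cv2.resize(p[150:250,150:260,::-1],None,fx=5.5,fy=5.5,interpolation=cv2.INTER_CUBIC))
E
```

```text
70 218.2 190.28571428571428 199 211 [ 0.56422722 -0.1305944   0.02793676] nose z [0.003 0.009 0.011 0.019 0.02  0.021 0.021 0.021 0.022 0.023 0.023 0.023
 0.024 0.024 0.025 0.025 0.025 0.025 0.027 0.027 0.028]
70 218.2 190.28571428571428 199 211 [ 0.58944075 -0.10567995  0.0868147 ] nose z [0.007 0.009 0.012 0.013 0.016 0.018 0.02  0.021 0.021 0.022 0.022 0.023
 0.023 0.023 0.024 0.025 0.025 0.028 1.404 1.404 1.404]
```

View pics/s5.png

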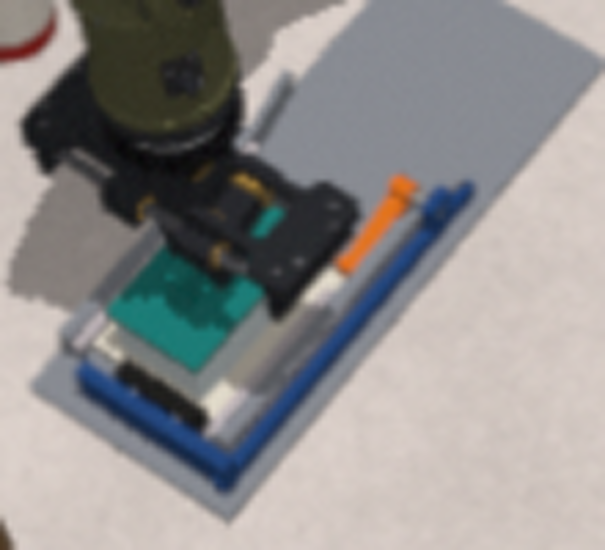

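The catch at (370,230) now hangs with its nose down behind the foot, at (347,268). I'll relax a little more, release, then rise.

step_arm([
  [[-0.05,-0.001,0],[0,0,0]],
  [[-0.05,-0.001,0],[0,0,0]],
  [[0,0,0],[0,0,0]],
  [[0,0,0],[0,0,0]],
  [[0,0,0],[0,0,0]],
  [[0,0,0],[0,0,0]],
  [[0,0,0],[0,0,0]],
  [[0,0,0],[0,0,0]],
  [[0,0,0],[0,0,0]],
  [[0,0,0],[0,0,0]],
])

```text
clock: 31.75
tool_pos: [0.6603, -0.1739, 0.074]
eef_rot: [-0.014, 1.0, -0.0, -0.0]
contact_force: [-4.4, -1.9, -1.8]
opening: 0.157
finger_force: 30.0
```

step_arm([
  [[0,0,0],[0,0,0]],
  [[0,0,0],[0,0,0]],
  [[0,0,0],[0,0,0]],
  [[0,0,0],[0,0,0]],
  [[0,0,0],[0,0,0]],
  [[0,0,0],[0,0,0]],
  [[0,0,0],[0,0,0]],
  [[0,0,0],[0,0,0]],
  [[0,0,0],[0,0,0]],
  [[0,0,0],[0,0,0]],
], fingers=0.7)

```text
clock: 32.75
tool_pos: [0.6604, -0.1738, 0.074]
eef_rot: [-0.014, 1.0, 0.0, -0.0]
contact_force: [-0.7, -0.3, -0.2]
opening: 0.701
finger_force: 0.0
```

step_arm([
  [[0,0,0.5],[0,0,0]],
  [[0,0,1],[0,0,0]],
  [[0,0,1.5],[0,0,0]],
  [[0,0,2],[0,0,0]],
  [[0,0,2],[0,0,0]],
  [[-2,0,2],[0,0,0]],
  [[-3,0,2],[0,0,0]],
  [[-4,0,2],[0,0,0]],
  [[-4,0,1],[0,0,0]],
  [[-4,0,0],[0,0,0]],
])

```text
clock: 33.75
tool_pos: [0.4904, -0.1739, 0.217]
eef_rot: [-0.014, 1.0, -0.001, 0.003]
contact_force: [0.3, 0.4, 0.1]
opening: 0.698
finger_force: 0.0
```

step_arm([
  [[-4,0,0],[0,0,0]],
  [[-2,0,0],[0,0,0]],
  [[0,0,0],[0,0,0]],
  [[0,0,0],[0,0,0]],
  [[0,0,0],[0,0,0]],
  [[0,0,0],[0,0,0]],
  [[0,0,0],[0,0,0]],
  [[0,0,0],[0,0,0]],
  [[0,0,0],[0,0,0]],
  [[0,0,0],[0,0,0]],
])

```text
clock: 34.75
tool_pos: [0.4304, -0.1737, 0.214]
eef_rot: [-0.014, 1.0, 0.0, -0.0]
contact_force: [0.9, 0.2, -0.6]
opening: 0.701
finger_force: 0.0
```

Run:
```python
from h import *
np.set_printoptions(precision=2,suppress=True)
p,d=snap('scene');hsv=cv2.cvtColor(p,cv2.COLOR_RGB2HSV)
print(fitrect('scene',hsv[...,1],(.66,-.172,.03),(-.056,.056),(-.034,.034),.066,rng=(.015,.012,.1)))
cv2.imwrite('pics/s6.png',cv2.resize(p[140:250,150:270,::-1],None,fx=5,fy=5,interpolation=cv2.INTER_CUBIC))
```

```text
[ 660.7  -173.27    2.35  -60.  ]
```

View pics/s6.png

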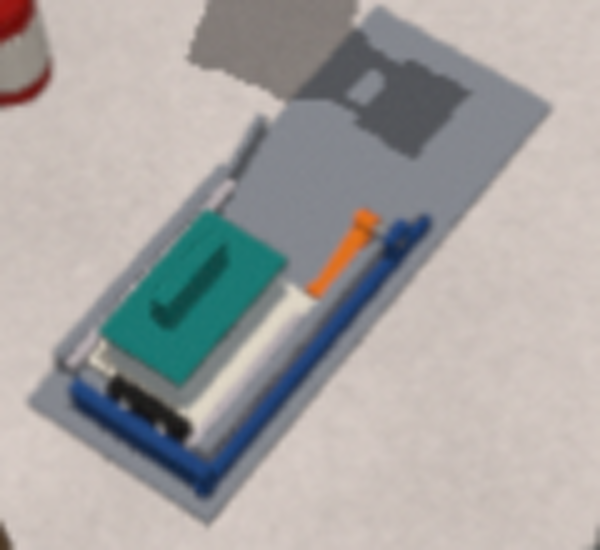

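The catch's nose is down behind the foot's rear edge at (315,290). The box sits upright against the bumper, at (150,405), and the gripper is clear.

```bash
python3 -c "
from plant import r
print(r.finish_job())"
```

```text
the job is handed in; nothing more can be done
None
```

The food box is in the rack with the orange catch dropped behind it, and the last picture showed it staying in after I let go; the peak sideways force reading while pressing the bumper was about 9 N, and the job is handed in at about 35 s (no verdict returned).

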